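# Raise the pop-up socket post in the worktop

### The job

Two pop-up socket posts are sunk in the kitchen worktop with their steel caps showing, one round and one square. Press the round one in until its catch lets go and it springs up part-way, then take hold of it, draw it up to its full height and let go, so that the kettle can be plugged in. Leave the square one shut.

Things in the scene. Friction and masses are not known exactly. Their poses are not given: they have to be found in the camera images.
- round_post (a joint): Height of the round post, m: 0 latched shut (start), -0.008 pressed to the bottom stop, about 0.041 sprung up, 0.095 full height (top stop). Pressing takes 7 to 11 N; the catch lets go about 5 mm down, so press to the stop. As the finger lifts away the post rises by its spring in about 1 s; it does not catch again. Drawing it to the top takes about 4 N; friction holds it where left.
- round_cap (a point): Centre of the flat top of the round post, z up; moves with it. Post: plain cylinder 52 mm across all the way down, grey with a 6 mm steel cap, in a fixed round steel flange 82 mm across, 5 mm high, on the worktop (z = 0). Top 15 mm above the worktop when shut, about 56 mm sprung up, 110 mm at full height. White socket faces start 46 mm below the top. 80 mm around its centre is clear.
- square_post (a joint): Height of the square post, m: same mechanism and values as the round one. It starts at 0 and must stay shut.
- square_cap (a point): Centre of the flat top of the square post, 50 x 50 mm with sides along its x and y, z up, steel cap, in a fixed square steel flange 80 mm wide and 5 mm high; shut, its top is 15 mm above the worktop.

How it is judged (in metres and radians):
On the way, in this order (a step that is already met when the one before it is completed fails the run):
1. the round post is pressed in from its shut position (value of joint round_post below -0.003 m).
2. the round post has sprung up by itself (value of joint round_post above 0.03 m and contact force between the fingers and round_post below 0.5 N), for 0.1 s.
3. the round post is held and drawn up to its full height (value of joint round_post above 0.08 m and contact force between the fingers and round_post above 1 N), for 0.1 s.
At the end, for the whole second after the job is handed in: The round post stands at its full height (within 15 mm of its top stop), at rest and let go, and the square post is still shut (value of joint round_post above 0.08 m and velocity of joint round_post between -0.01 and 0.01 m/s and value of joint square_post below 0.005 m); the robot touches nothing.
It fails at once if the square post is released or drawn up (value of joint square_post above 0.008 m).
It also fails if it takes over 38 s, if anything falls off the work surface, if the arm or the gripper's body presses on something with over 40 N, if the wrist force passes 120 N, or if a joint passes its speed limit or range.

### The arm

A 6-joint arm with a two-finger parallel gripper is mounted at the origin on the work surface. World frame = base frame: x ahead of the robot, y to its left, z up, the work surface at z = 0. Lengths are in mm, angles in rad, forces in N, time in s.
With the tool pointing down it reaches from about 350 to 775 mm from the base axis. Payload 7.3 kg.
Tool frame: the origin (TCP) lies at the very end of the fingers, on their centre line; the grasp point (between the pads) lies bot.grip_point_offset behind it (bot.grip_point_offset is the distance from the TCP to the grasp point, in mm); z points along the fingers, y is the line along which they close (so a half turn about z gives the same grasp; the last joint's range is limited). The gripper opens to 92 mm and grips with 3 to 60 N. Pads are 19 mm wide; open, the fingers measure 130 mm over their backs; the gripper's body (75 mm by 190 mm) begins 47 mm behind the grasp point.
Start: joints at [1.052, 0.342, 1.524, -0, 1.275, -0.146], TCP at [191.205, 488.964, 226.741] pointing down, gripper open.
Joint ranges: [-2.53, 2.53], [-0.77, 2.02], [0.04, 2.7], [-1, 4.14], [0.28, 2.66], [-3.11, 3.11]. Speed limits (rad/s): [2.57, 2.57, 3.14, 3.14, 3.14, 3.14].

### API

Orientations are given as [roll, pitch, yaw] about the fixed x, y, z axes, in that order (R = Rz(yaw) Ry(pitch) Rx(roll)).
In Python, from plant import bot gives the robot as it stands. The module is installed in compiled form; this text tells all that it offers.
- The arm moves only by the tool carry_out, never from a script. Its argument "plan" is a list of rows, each an object of numbers: "tx", "ty", "tz": the shift along the world's x, y, z in mm; "rx", "ry", "rz": the turn, a rotation vector about the world's x, y, z in rad. A call has 1 to 12 rows; each row shifts and turns the commanded pose from where the row before left it; what a row does not reach is not made up. A row lasts 1/10 s, in which the tool goes at most 50 mm and 8.59 degrees, less where a joint would pass 70% of its speed; a pose out of reach is approached as far as the arm can. A call with a gripper value outside its range is refused whole. "gripper" is the closure, from 0 (fully open) to 1 (shut), set as the call begins (left out, the last holds). The fingers move at their own pace and stop on an object; the grip force is fixed at half the most. Time passes only in rows, so rows that do not move let the fingers close. It gives the time, the measured TCP pose, the force, the opening and the grip force at its end, in the units of the state.
- bot.get_obs(): the state, without advancing time (a new reading comes with each control period).
- bot.capture(name): name is "scene" or "top" or "wrist"; returns the picture (420x560x3 uint8, red, green, blue); there is no depth.
- bot.camera_model(name): a dict with "camera_matrix" (3x3 intrinsics, pixels), "R" (3x3) and "t" (3): a world point X has camera coordinates R X + t. Camera axes: x right, y down, z forward; pixel columns grow to the right and rows downward; lengths in mm; the calibration is good to about 2 mm. A picture is of the moment at which its call begins: read the wrist's pose just before it. camera_model takes no time and is no camera call; for the wrist camera it gives the pose at the moment of the call.
- bot.close_job(): hands the job in; it is judged then, once.
The state is a dict: "time": time; "joint_positions": joint angles; "dq": joint speeds; "tau": joint torques, N m; "tool_pos": TCP position; "tcp_rot": TCP orientation; "contact_force": force on the tool from outside, world axes, zero at the start; "moment": the same for the moment, N m; "grip_width": finger opening in mm; "finger_force": force on a finger pad.
Only numpy, scipy, OpenCV 4.12 (cv2) and the standard library are available. Lean on these libraries where they do the work, as an engineer would, in place of code of your own. Each camera call takes 0.05 s, during which the arm holds its last target. There are 200 camera calls.

## Working session

There is one attempt and no reset: what is moved stays moved. The work goes in short steps, Python scripts to look and compute and a tool call to move; the robot and the scene stay as the last step left them, time stands still between calls to the robot, and variables do not carry over. Pictures are saved under pics/ and viewed, at most 10 in all, crops included, and the job is handed in when it is done.

Besides the shell and the picture viewer there is one more tool, called after "Call:" in YAML: its name, and indented under it one key for each argument. carry_out: Moves the arm, as the interface text tells. Its arguments: {"type":"object","properties":{"plan":{"type":"array"},"gripper":{"type":"number"}},"required":["plan"]}

```bash
mkdir -p pics; python3 - <<'E'
from plant import bot
import cv2,numpy as np
o=bot.get_obs();print(o,bot.grip_point_offset)
a=bot.capture("scene");b=bot.capture("top")
cv2.imwrite("pics/s.png",a[...,::-1]);cv2.imwrite("pics/t.png",b[...,::-1])
print(bot.camera_model("top"))
E
```

```text
{'time': 0.0, 'joint_positions': array([ 1.05202759e+00,  3.42721357e-01,  1.52502624e+00,  9.91295824e-06,
        1.27539433e+00, -1.46000453e-01]), 'dq': array([ 9.30284201e-04, -7.20684702e-04,  1.49698180e-03,  1.29319198e-03,
        6.51772262e-05, -1.05456807e-03]), 'tau': array([ 4.14915803e-04, -4.31251752e+01, -2.44209212e+01,  7.19240773e-02,
        5.60950523e-02, -1.06978807e-04]), 'tool_pos': array([190.973504  , 488.5935905 , 226.04245454]), 'tcp_rot': array([-3.14006124e+00, -2.34770271e-04,  2.76882130e+00]), 'contact_force': array([ 0.08215111, -0.06722057, -0.60451903]), 'moment': array([ 0.01335385,  0.01757282, -0.0064896 ]), 'finger_force': 0.0, 'grip_width': 91.58843992647837} 18.8
{'camera_matrix': array([[496.85607561,   0.        , 279.52557362],
       [  0.        , 496.85607561, 211.14823177],
       [  0.        ,   0.        ,   1.        ]]), 'R': array([[-0.00346624, -0.99998435,  0.00439244],
       [-0.97478131,  0.00239869, -0.22314936],
       [ 0.22313533, -0.00505516, -0.97477437]]), 't': array([ 11.64674386, 538.89918733, 730.40572591])}
```

View pics/t.png

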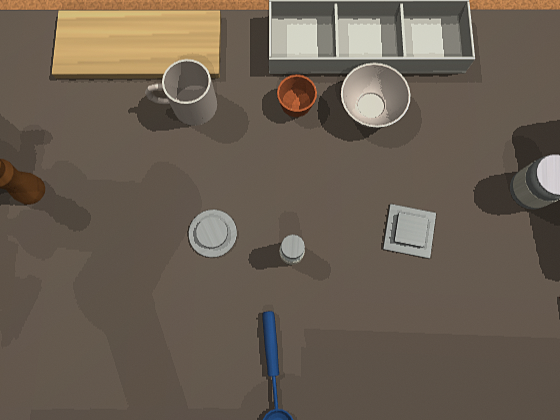

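The top view shows the round post at about pixel (212,232), with its flange spanning columns 189–237. The square post is at (411,230), and a small shaker stands at (292,247).

```bash
cat > h.py <<'E'
import numpy as np
from plant import bot
def ray(name,u,v,z,m=None):
    m=m or bot.camera_model(name)
    R,t=m["R"],m["t"];c=-R.T@t
    d=R.T@np.linalg.inv(m["camera_matrix"])@[u,v,1]
    return c+d*(z-c[2])/d[2]
E
python3 - <<'E'
from h import *
for u,v,z in [(212,231.5,15),(189,233,5),(237,233,5),(213,233.5,5),(411,229,15),(292,242,40),(292,262,0)]: print(u,v,ray("top",u,v,z).round(1))
E
```

```text
212 231.5 [514.8 122.7  15. ]
189 233 [514.2 162.8   5. ]
237 233 [514.   81.8   5. ]
213 233.5 [513.3 122.3   5. ]
411 229 [ 518.2 -210.4   15. ]
292 242 [492.6 -10.   40. ]
292 262 [465.2 -10.9   0. ]
```

View pics/s.png

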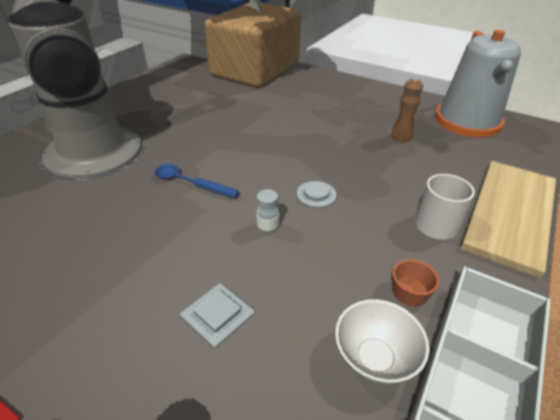

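The flange measures 81 mm across, against 82 mm given, so the round post is at (514, 122). I'll move above it with the fingers shut and the closing line roughly along x, away from the shaker.

Call:
carry_out:
  plan:
    - {"tx":27,"ty":-30.5,"rz":-0.067}
    - {"tx":27,"ty":-30.5,"rz":-0.067}
    - {"tx":27,"ty":-30.5,"rz":-0.067}
    - {"tx":27,"ty":-30.5,"rz":-0.067}
    - {"tx":27,"ty":-30.5,"rz":-0.067}
    - {"tx":27,"ty":-30.5,"rz":-0.067}
    - {"tx":27,"ty":-30.5,"rz":-0.067}
    - {"tx":27,"ty":-30.5,"rz":-0.067}
    - {"tx":27,"ty":-30.5,"rz":-0.067}
    - {"tx":27,"ty":-30.5,"rz":-0.067}
    - {"tx":27,"ty":-30.5,"rz":-0.067}
    - {"tx":26,"ty":-30.5,"rz":-0.067}
  gripper: 1

```text
invalid input at $.plan[0]: expected keys tx, ty, tz, rx, ry, rz
```

```bash
python3 - <<'E'
from h import *
import cv2
o=bot.get_obs();print(o["time"],o["tool_pos"],o["tcp_rot"],o["grip_width"],o["contact_force"])
m=bot.camera_model("wrist")
a=bot.capture("wrist");cv2.imwrite("pics/w.png",a[...,::-1])
np.savez("w.npz",**{k:m[k] for k in m})
E
```

```text
0.1 [191.00888397 488.63663763 226.12186607] [-3.14025737e+00 -2.20159364e-04  2.76874676e+00] 92.09174155988488 [-0.35585397 -0.4143758   0.08976429]
```

View pics/w.png

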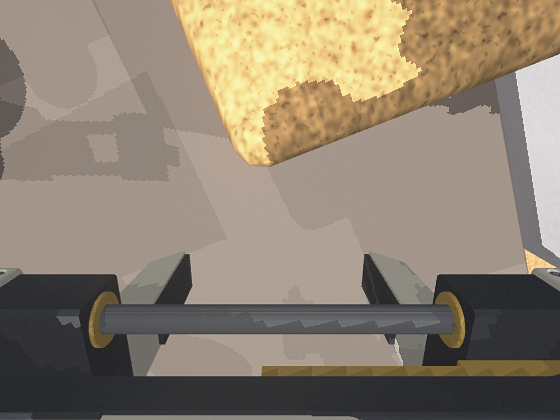

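The move was refused because every row needs all six keys, so this picture is from the start pose. It shows only the knife block (corner at about 260,165) and the open fingers. I'll resend the move with all the keys.

Call:
carry_out:
  plan:
    - {"tx":27,"ty":-30.5,"tz":0,"rx":0,"ry":0,"rz":-0.067}
    - {"tx":27,"ty":-30.5,"tz":0,"rx":0,"ry":0,"rz":-0.067}
    - {"tx":27,"ty":-30.5,"tz":0,"rx":0,"ry":0,"rz":-0.067}
    - {"tx":27,"ty":-30.5,"tz":0,"rx":0,"ry":0,"rz":-0.067}
    - {"tx":27,"ty":-30.5,"tz":0,"rx":0,"ry":0,"rz":-0.067}
    - {"tx":27,"ty":-30.5,"tz":0,"rx":0,"ry":0,"rz":-0.067}
    - {"tx":27,"ty":-30.5,"tz":0,"rx":0,"ry":0,"rz":-0.067}
    - {"tx":27,"ty":-30.5,"tz":0,"rx":0,"ry":0,"rz":-0.067}
    - {"tx":27,"ty":-30.5,"tz":0,"rx":0,"ry":0,"rz":-0.067}
    - {"tx":27,"ty":-30.5,"tz":0,"rx":0,"ry":0,"rz":-0.067}
    - {"tx":27,"ty":-30.5,"tz":0,"rx":0,"ry":0,"rz":-0.067}
    - {"tx":26,"ty":-30.5,"tz":0,"rx":0,"ry":0,"rz":-0.067}
  gripper: 1

```text
time: 1.35
tool_pos: [515.1, 121.5, 226.5]
tcp_rot: [-3.141, -0.0, 1.962]
contact_force: [1.3, 0.8, 0.9]
grip_width: 2.2
finger_force: 0.0
```

```bash
python3 - <<'E'
from h import *
import cv2
o=bot.get_obs();print(o["time"],o["tool_pos"],o["tcp_rot"],o["grip_width"],o["contact_force"])
m=bot.camera_model("wrist")
a=bot.capture("wrist");cv2.imwrite("pics/w2.png",a[...,::-1])
np.savez("w.npz",**{k:m[k] for k in m})
E
```

```text
1.35 [515.05092771 121.48947806 226.51563182] [-3.14135238e+00 -1.83055279e-04  1.96182074e+00] 2.1580668601317576 [1.28580155 0.77258725 0.87436429]
```

View pics/w2.png

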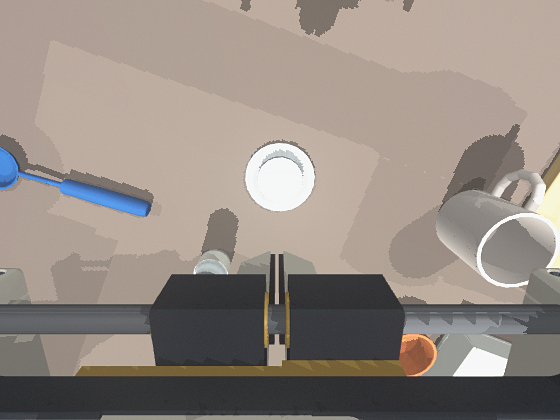

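The wrist view shows the flange centred near (280,176) and the cap near (281,177). The shaker is at (212,262) and the mug is well to the right.

```bash
python3 - <<'E'
from h import *
m=dict(np.load("w.npz"))
for u,v,z in [(280,176.5,5),(245,176.5,5),(315,176.5,5),(281,177.5,15)]: print(ray("wrist",u,v,z,m).round(1))
E
```

```text
[517.9 127.7   5. ]
[480.2 112.2   5. ]
[555.5 143.3   5. ]
[518.5 129.   15. ]
```

Call:
carry_out:
  plan:
    - {"tx":0,"ty":0,"tz":-35,"rx":0,"ry":0,"rz":0}
    - {"tx":0,"ty":0,"tz":-45,"rx":0,"ry":0,"rz":0}
    - {"tx":0,"ty":0,"tz":-45,"rx":0,"ry":0,"rz":0}
    - {"tx":0,"ty":0,"tz":-45,"rx":0,"ry":0,"rz":0}
    - {"tx":0,"ty":0,"tz":-25,"rx":0,"ry":0,"rz":0}
    - {"tx":0,"ty":0,"tz":-9,"rx":0,"ry":0,"rz":0}
    - {"tx":0,"ty":0,"tz":0,"rx":0,"ry":0,"rz":0}
    - {"tx":0,"ty":0,"tz":0,"rx":0,"ry":0,"rz":0}

```text
time: 2.2
tool_pos: [515.1, 123.2, 23.9]
tcp_rot: [3.14, 0.001, 1.965]
contact_force: [1.1, 0.5, 0.1]
grip_width: 0.2
finger_force: 0.0
```

Call:
carry_out:
  plan:
    - {"tx":1,"ty":2,"tz":-6,"rx":0,"ry":0,"rz":0}
    - {"tx":0,"ty":0,"tz":-4,"rx":0,"ry":0,"rz":0}
    - {"tx":0,"ty":0,"tz":-3,"rx":0,"ry":0,"rz":0}
    - {"tx":0,"ty":0,"tz":-2,"rx":0,"ry":0,"rz":0}
    - {"tx":0,"ty":0,"tz":0,"rx":0,"ry":0,"rz":0}

```text
time: 2.7
tool_pos: [515.6, 125.1, 8.4]
tcp_rot: [3.14, 0.0, 1.965]
contact_force: [-0.8, 0.1, 4.5]
grip_width: 0.3
finger_force: 1.9
```

Call:
carry_out:
  plan:
    - {"tx":0,"ty":0,"tz":-2,"rx":0,"ry":0,"rz":0}
    - {"tx":0,"ty":0,"tz":-1,"rx":0,"ry":0,"rz":0}
    - {"tx":0,"ty":0,"tz":0,"rx":0,"ry":0,"rz":0}

```text
time: 3.0
tool_pos: [515.7, 125.1, 5.6]
tcp_rot: [3.14, 0.0, 1.965]
contact_force: [-1.7, 1.0, 6.9]
grip_width: 0.2
finger_force: 3.5
```

Call:
carry_out:
  plan:
    - {"tx":0,"ty":0,"tz":-1,"rx":0,"ry":0,"rz":0}
    - {"tx":0,"ty":0,"tz":-1,"rx":0,"ry":0,"rz":0}
    - {"tx":0,"ty":0,"tz":0,"rx":0,"ry":0,"rz":0}

```text
time: 3.3
tool_pos: [515.7, 125.2, 5.2]
tcp_rot: [3.14, 0.001, 1.965]
contact_force: [-5.6, -0.8, 22.9]
grip_width: 0.4
finger_force: 11.3
```

The force jumped to 23 N, so the post is on its stop. I'll lift clear, opening the gripper on the way up, and look.

Call:
carry_out:
  plan:
    - {"tx":0,"ty":0,"tz":20,"rx":0,"ry":0,"rz":0}
    - {"tx":0,"ty":0,"tz":35,"rx":0,"ry":0,"rz":0}
    - {"tx":0,"ty":0,"tz":45,"rx":0,"ry":0,"rz":0}
    - {"tx":0,"ty":0,"tz":45,"rx":0,"ry":0,"rz":0}
    - {"tx":0,"ty":0,"tz":0,"rx":0,"ry":0,"rz":0}
    - {"tx":0,"ty":0,"tz":0,"rx":0,"ry":0,"rz":0}
    - {"tx":0,"ty":0,"tz":0,"rx":0,"ry":0,"rz":0}
    - {"tx":0,"ty":0,"tz":0,"rx":0,"ry":0,"rz":0}
    - {"tx":0,"ty":0,"tz":0,"rx":0,"ry":0,"rz":0}
    - {"tx":0,"ty":0,"tz":0,"rx":0,"ry":0,"rz":0}
    - {"tx":0,"ty":0,"tz":0,"rx":0,"ry":0,"rz":0}

```text
time: 4.4
tool_pos: [515.1, 124.9, 147.3]
tcp_rot: [-3.141, -0.0, 1.965]
contact_force: [-0.1, -0.1, 0.6]
grip_width: 0.5
finger_force: 0.0
```

Call:
carry_out:
  plan:
    - {"tx":0,"ty":0,"tz":0,"rx":0,"ry":0,"rz":0}
    - {"tx":0,"ty":0,"tz":0,"rx":0,"ry":0,"rz":0}
    - {"tx":0,"ty":0,"tz":0,"rx":0,"ry":0,"rz":0}
    - {"tx":0,"ty":0,"tz":0,"rx":0,"ry":0,"rz":0}
    - {"tx":0,"ty":0,"tz":0,"rx":0,"ry":0,"rz":0}
    - {"tx":0,"ty":0,"tz":0,"rx":0,"ry":0,"rz":0}
    - {"tx":0,"ty":0,"tz":0,"rx":0,"ry":0,"rz":0}
  gripper: 0

```text
time: 5.1
tool_pos: [515.2, 125.0, 147.8]
tcp_rot: [3.142, 0.0, 1.965]
contact_force: [-0.2, -0.2, 0.2]
grip_width: 52.3
finger_force: 0.0
```

```bash
python3 - <<'E'
from h import *
import cv2
o=bot.get_obs();print(o["time"],o["tool_pos"],o["grip_width"],o["contact_force"])
m=bot.camera_model("wrist");np.savez("w.npz",**m)
a=bot.capture("wrist");b=bot.capture("scene")
cv2.imwrite("pics/w3.png",np.hstack([cv2.resize(a,(400,300)),cv2.resize(b[120:300,200:440],(400,300))])[...,::-1])
E
```

```text
5.1 [515.18449744 124.95560022 147.75093309] 52.31676545721222 [-0.24031299 -0.23660396  0.22788881]
```

View pics/w3.png

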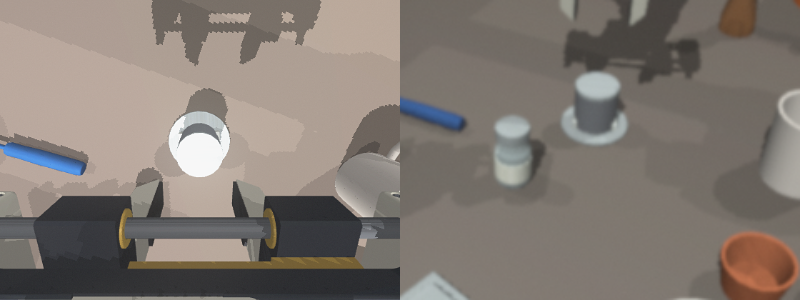

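The round post has sprung up in both views. In the wrist picture the cap is centred at about (200,155) in the half-size view, which is (280,217) at full size.

```bash
python3 - <<'E'
from h import *
m=dict(np.load("w.npz"))
for u,v in [(280,217),(280-32,217),(280+32,217)]: print(ray("wrist",u,v,56,m).round(1))
E
```

```text
[518.8 125.8  56. ]
[495.3 116.   56. ]
[542.3 135.6  56. ]
```

Call:
carry_out:
  plan:
    - {"tx":1,"ty":1,"tz":0,"rx":0,"ry":0,"rz":0}
    - {"tx":0,"ty":0,"tz":0,"rx":0,"ry":0,"rz":0}
    - {"tx":0,"ty":0,"tz":0,"rx":0,"ry":0,"rz":0}
    - {"tx":0,"ty":0,"tz":0,"rx":0,"ry":0,"rz":0}
    - {"tx":0,"ty":0,"tz":0,"rx":0,"ry":0,"rz":0}
    - {"tx":0,"ty":0,"tz":0,"rx":0,"ry":0,"rz":0}
  gripper: 0

```text
time: 5.8
tool_pos: [516.2, 126.0, 147.7]
tcp_rot: [3.142, 0.0, 1.965]
contact_force: [1.1, 0.3, 0.4]
grip_width: 91.4
finger_force: 0.0
```

Call:
carry_out:
  plan:
    - {"tx":0,"ty":0,"tz":-30,"rx":0,"ry":0,"rz":0}
    - {"tx":0,"ty":0,"tz":-40,"rx":0,"ry":0,"rz":0}
    - {"tx":0,"ty":0,"tz":-35,"rx":0,"ry":0,"rz":0}
    - {"tx":0,"ty":0,"tz":-20,"rx":0,"ry":0,"rz":0}
    - {"tx":0,"ty":0,"tz":0,"rx":0,"ry":0,"rz":0}
    - {"tx":0,"ty":0,"tz":0,"rx":0,"ry":0,"rz":0}

```text
time: 6.4
tool_pos: [516.5, 126.0, 23.1]
tcp_rot: [3.141, -0.0, 1.965]
contact_force: [1.1, -0.5, 0.3]
grip_width: 91.9
finger_force: 0.0
```

Call:
carry_out:
  plan:
    - {"tx":0,"ty":0,"tz":0,"rx":0,"ry":0,"rz":0}
    - {"tx":0,"ty":0,"tz":0,"rx":0,"ry":0,"rz":0}
    - {"tx":0,"ty":0,"tz":0,"rx":0,"ry":0,"rz":0}
    - {"tx":0,"ty":0,"tz":0,"rx":0,"ry":0,"rz":0}
    - {"tx":0,"ty":0,"tz":0,"rx":0,"ry":0,"rz":0}
    - {"tx":0,"ty":0,"tz":0,"rx":0,"ry":0,"rz":0}
    - {"tx":0,"ty":0,"tz":0,"rx":0,"ry":0,"rz":0}
    - {"tx":0,"ty":0,"tz":0,"rx":0,"ry":0,"rz":0}
    - {"tx":0,"ty":0,"tz":0,"rx":0,"ry":0,"rz":0}
  gripper: 1

```text
time: 7.3
tool_pos: [516.9, 126.2, 23.1]
tcp_rot: [3.14, 0.0, 1.965]
contact_force: [3.6, 2.4, 3.4]
grip_width: 51.5
finger_force: 30.0
```

The grip is firm, with 51.5 mm opening and 30 N. I'll draw it up.

Call:
carry_out:
  plan:
    - {"tx":0,"ty":0,"tz":4,"rx":0,"ry":0,"rz":0}
    - {"tx":0,"ty":0,"tz":8,"rx":0,"ry":0,"rz":0}
    - {"tx":0,"ty":0,"tz":10,"rx":0,"ry":0,"rz":0}
    - {"tx":0,"ty":0,"tz":10,"rx":0,"ry":0,"rz":0}
    - {"tx":0,"ty":0,"tz":10,"rx":0,"ry":0,"rz":0}
    - {"tx":0,"ty":0,"tz":6,"rx":0,"ry":0,"rz":0}
    - {"tx":0,"ty":0,"tz":3,"rx":0,"ry":0,"rz":0}
    - {"tx":0,"ty":0,"tz":0,"rx":0,"ry":0,"rz":0}
    - {"tx":0,"ty":0,"tz":0,"rx":0,"ry":0,"rz":0}

```text
time: 8.2
tool_pos: [516.9, 126.2, 73.3]
tcp_rot: [3.14, 0.0, 1.965]
contact_force: [6.2, 3.7, -4.4]
grip_width: 51.6
finger_force: 30.0
```

Call:
carry_out:
  plan:
    - {"tx":0,"ty":0,"tz":2,"rx":0,"ry":0,"rz":0}
    - {"tx":0,"ty":0,"tz":1,"rx":0,"ry":0,"rz":0}
    - {"tx":0,"ty":0,"tz":0,"rx":0,"ry":0,"rz":0}
    - {"tx":0,"ty":0,"tz":0,"rx":0,"ry":0,"rz":0}

```text
time: 8.6
tool_pos: [516.8, 126.2, 74.5]
tcp_rot: [3.141, -0.0, 1.965]
contact_force: [11.4, 4.1, -20.4]
grip_width: 51.2
finger_force: 30.0
```

The pull has risen to 20 N, so the post is at its top stop. I'll ease off, open and lift away.

Call:
carry_out:
  plan:
    - {"tx":0,"ty":0,"tz":-1.5,"rx":0,"ry":0,"rz":0}
    - {"tx":0,"ty":0,"tz":0,"rx":0,"ry":0,"rz":0}

```text
time: 8.8
tool_pos: [516.8, 126.2, 73.7]
tcp_rot: [3.141, -0.0, 1.965]
contact_force: [8.6, 4.2, -13.8]
grip_width: 51.6
finger_force: 30.0
```

Call:
carry_out:
  plan:
    - {"tx":0,"ty":0,"tz":0,"rx":0,"ry":0,"rz":0}
    - {"tx":0,"ty":0,"tz":0,"rx":0,"ry":0,"rz":0}
    - {"tx":0,"ty":0,"tz":0,"rx":0,"ry":0,"rz":0}
    - {"tx":0,"ty":0,"tz":0,"rx":0,"ry":0,"rz":0}
    - {"tx":0,"ty":0,"tz":0,"rx":0,"ry":0,"rz":0}
    - {"tx":0,"ty":0,"tz":0,"rx":0,"ry":0,"rz":0}
    - {"tx":0,"ty":0,"tz":0,"rx":0,"ry":0,"rz":0}
    - {"tx":0,"ty":0,"tz":0,"rx":0,"ry":0,"rz":0}
  gripper: 0

```text
time: 9.6
tool_pos: [516.2, 126.0, 75.3]
tcp_rot: [3.142, 0.0, 1.965]
contact_force: [0.4, -0.7, 0.2]
grip_width: 91.6
finger_force: 0.0
```

Call:
carry_out:
  plan:
    - {"tx":0,"ty":0,"tz":15,"rx":0,"ry":0,"rz":0}
    - {"tx":0,"ty":0,"tz":30,"rx":0,"ry":0,"rz":0}
    - {"tx":0,"ty":0,"tz":40,"rx":0,"ry":0,"rz":0}
    - {"tx":0,"ty":0,"tz":30,"rx":0,"ry":0,"rz":0}
    - {"tx":0,"ty":0,"tz":10,"rx":0,"ry":0,"rz":0}
    - {"tx":0,"ty":0,"tz":0,"rx":0,"ry":0,"rz":0}
    - {"tx":0,"ty":0,"tz":0,"rx":0,"ry":0,"rz":0}
    - {"tx":0,"ty":0,"tz":0,"rx":0,"ry":0,"rz":0}

```text
time: 10.4
tool_pos: [515.3, 125.9, 198.4]
tcp_rot: [-3.138, -0.001, 1.965]
contact_force: [0.4, -0.0, -0.9]
grip_width: 91.8
finger_force: 0.0
```

```bash
python3 - <<'E'
from h import *
import cv2
b=bot.capture("scene")
cv2.imwrite("pics/f.png",b[...,::-1]);print(bot.get_obs()["dq"].round(3))
m=bot.camera_model("scene")
for z in(56,95,110):
  p=m["camera_matrix"]@(m["R"]@[516.5,125.5,z]+m["t"]);print(z,p[:2]/p[2])
E
```

```text
[ 0.002 -0.003 -0.008  0.001  0.005  0.   ]
56 [318.18389973 171.42777064]
95 [319.70242731 154.55978849]
110 [320.31446362 147.7612174 ]
```

View pics/f.png

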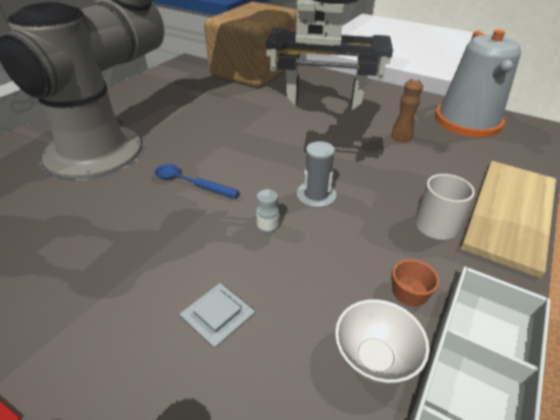

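The round post's cap is at about (320,149), against a predicted (320,148) for full height. Its socket faces show, the gripper is clear, and the square post at (217,312) is still shut.

```bash
python3 -c "
from plant import bot
print(bot.close_job())"
```

```text
the job is handed in; nothing more can be done
None
```

The round post is up at full height and let go, the square post is still shut, and the job was handed in at about 10.5 s; handing in returned no verdict.

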